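Serve a scoop of dog biscuits into the seated meal bowl

TASK

Set up this dog's meal: slide the small steel bowl along the meal tray, without lifting it off, until it drops into the tray's round recess and sits flat there. Then pick up the loaded flat scoop, carry it level to the bowl and tip all four biscuits into the bowl, spilling none on the bench or the tray. Lay the empty scoop back flat on the bench, with the bowl still seated and the other things left where they stand.

Things in the scene. Friction and masses are not known exactly. Their poses are not given: they have to be found in the camera images.
- meal_tray: fixed grey-blue moulded meal tray, 290 x 180 mm; its flat top is 18 mm above the bench, with a rounded bead round the edge that stands 4.5 mm higher; origin at the centre of its underside (on the bench), x along its length, away from the recess end; z up
- recess (a point): centre of the floor of the tray's round recess, 121 mm across and 12 mm deep (its floor is 6 mm above the bench); lies 66 mm from the tray's centre toward its -x end, the robot's left; axes as the tray's
- bowl: small round steel bowl, 140 mm across the rim, 38 mm high, 90 g, hollow; base 66 mm across, sides flaring to 112 mm at 10 mm height, 120 mm at 14 mm; origin at the centre of its underside, z up. Stands empty on the tray's flat part, right of the recess; slippery, best pushed by the rim from behind with both open fingers. In the recess it sits 12 mm lower, with 4 mm of play
- scoop: flat scoop of bright steel, 0.2 kg, flat pan 110 x 90 mm with a 2.5 mm floor, side walls 32 mm high at the back falling to 6 mm at the open front lip, and a straight black handle behind; origin at the centre of the pan's underside (on the bench as it lies), x toward the lip, z up; the handle runs to -x from 68 to 168 mm behind the origin
- scoop_grip (a point): grip point on the scoop's black handle, on its middle line: 105 mm behind the scoop's origin and 26 mm above the underside; the handle here is 20 mm wide (y) and 18 mm high, straight and level, its underside 17 mm clear of the bench; axes as the scoop's
- scoop_lip (a point): middle of the scoop's front lip, on the pan's upper surface, 55 mm ahead of the scoop's origin (160 mm ahead of the grip point) and 2.5 mm above the underside; the pan is 85 mm wide inside here
- biscuit_0: hard bone-shaped dog biscuit, 43 x 24 x 10 mm, 14 g, tan; origin at the centre of its underside, x along its length; one of the four that lie on the scoop, slides on the steel once it is tilted about 15 to 25 degrees
- biscuit_1: hard bone-shaped dog biscuit, 43 x 24 x 10 mm, 14 g, brown; origin at the centre of its underside, x along its length; one of the four that lie on the scoop, slides on the steel once it is tilted about 15 to 25 degrees
- biscuit_2: hard bone-shaped dog biscuit, 43 x 24 x 10 mm, 14 g, pale tan; origin at the centre of its underside, x along its length; one of the four that lie on the scoop, slides on the steel once it is tilted about 15 to 25 degrees
- biscuit_3: hard bone-shaped dog biscuit, 43 x 24 x 10 mm, 14 g, dark brown; origin at the centre of its underside, x along its length; one of the four that lie on the scoop, slides on the steel once it is tilted about 15 to 25 degrees
- brown_bottle: bystander: brown tablet bottle with ribbed white cap, 51 mm across, 110 mm tall, origin at the centre of its underside
- blue_carton: bystander: upright blue carton, 40 x 52 x 88 mm, origin at the centre of its underside
- tablet_cutter: bystander: white tablet splitter with green lid, 41 x 94 x 17 mm, lying flat, origin at the centre of its underside

How it is judged:
On the way, in this order (a step that is already met when the one before it is completed fails the run):
1. the bowl has dropped into the recess and sits flat in it (horizontal distance between bowl and recess below 0.009 m and z of bowl in the frame of recess below 0.004 m and angle between bowl's own z axis and vertical below 0.09 rad), for 0.2 s.
2. the scoop is up off the bench near the bowl, level, with all four biscuits still in it (x of biscuit_0 in the frame of scoop between -0.062 and 0.062 m and y of biscuit_0 in the frame of scoop between -0.05 and 0.05 m and z of biscuit_0 in the frame of scoop between -0.002 and 0.04 m and x of biscuit_1 in the frame of scoop between -0.062 and 0.062 m and y of biscuit_1 in the frame of scoop between -0.05 and 0.05 m and z of biscuit_1 in the frame of scoop between -0.002 and 0.04 m and x of biscuit_2 in the frame of scoop between -0.062 and 0.062 m and y of biscuit_2 in the frame of scoop between -0.05 and 0.05 m and z of biscuit_2 in the frame of scoop between -0.002 and 0.04 m and x of biscuit_3 in the frame of scoop between -0.062 and 0.062 m and y of biscuit_3 in the frame of scoop between -0.05 and 0.05 m and z of biscuit_3 in the frame of scoop between -0.002 and 0.04 m and height (world z) of scoop above 0.03 m and angle between scoop's own z axis and vertical below 0.26 rad and horizontal distance between scoop_lip and bowl below 0.17 m), for 0.1 s.
3. all four biscuits lie in the bowl (horizontal distance between each of biscuit_0, biscuit_1, biscuit_2, biscuit_3 and bowl below 0.06 m and z of biscuit_0 in the frame of bowl between -0.002 and 0.045 m and z of biscuit_1 in the frame of bowl between -0.002 and 0.045 m and z of biscuit_2 in the frame of bowl between -0.002 and 0.045 m and z of biscuit_3 in the frame of bowl between -0.002 and 0.045 m), for 0.2 s.
At the end, for the whole second after the job is handed in: All four biscuits rest inside the bowl (within 60 mm of its axis, below its rim); the bowl sits flat in the recess (within 9 mm of its centre, 4 mm of its floor, 5 degrees); the empty scoop lies flat and still on the bench (underside within 12 mm of it, tilt under 7 degrees) (all of step 1 and all of step 3 and linear speed of each of biscuit_0, biscuit_1, biscuit_2, biscuit_3, scoop, bowl below 0.02 m/s and height (world z) of scoop below 0.012 m and angle between scoop's own z axis and vertical below 0.12 rad); the robot touches nothing.
It fails at once if the bowl is lifted clear of the tray instead of slid (height (world z) of bowl above 0.045 m).
It fails at once if a biscuit is spilled on the bench or on the tray (contact force between any of biscuit_0, biscuit_1, biscuit_2, biscuit_3 and meal_tray above 0.02 N or (height (world z) of biscuit_0 below 0.02 m and horizontal distance between biscuit_0 and bowl above 0.08 m and (not (x of biscuit_0 in the frame of scoop below 0.075 m) or not (x of biscuit_0 in the frame of scoop above -0.075 m) or not (y of biscuit_0 in the frame of scoop below 0.06 m) or not (y of biscuit_0 in the frame of scoop above -0.06 m))) or (height (world z) of biscuit_1 below 0.02 m and horizontal distance between biscuit_1 and bowl above 0.08 m and (not (x of biscuit_1 in the frame of scoop below 0.075 m) or not (x of biscuit_1 in the frame of scoop above -0.075 m) or not (y of biscuit_1 in the frame of scoop below 0.06 m) or not (y of biscuit_1 in the frame of scoop above -0.06 m))) or (height (world z) of biscuit_2 below 0.02 m and horizontal distance between biscuit_2 and bowl above 0.08 m and (not (x of biscuit_2 in the frame of scoop below 0.075 m) or not (x of biscuit_2 in the frame of scoop above -0.075 m) or not (y of biscuit_2 in the frame of scoop below 0.06 m) or not (y of biscuit_2 in the frame of scoop above -0.06 m))) or (height (world z) of biscuit_3 below 0.02 m and horizontal distance between biscuit_3 and bowl above 0.08 m and (not (x of biscuit_3 in the frame of scoop below 0.075 m) or not (x of biscuit_3 in the frame of scoop above -0.075 m) or not (y of biscuit_3 in the frame of scoop below 0.06 m) or not (y of biscuit_3 in the frame of scoop above -0.06 m)))).
It fails at once if a bystander is moved by more than 40 mm (distance of any of brown_bottle, blue_carton, tablet_cutter from where it was at the start of the episode above 0.04 m).
It also fails if it takes over 64 s, if anything falls off the work surface, if the arm or the gripper's body presses on something with over 40 N, if the wrist force passes 120 N, or if a joint passes its speed limit or range.

ROBOT

A 6-joint arm with a two-finger parallel gripper is mounted at the origin on a cart in front of the work surface, level with it; the furniture and walls round the work are solid. World frame = base frame: x ahead of the robot, y to its left, z up, the work surface at z = 0. Lengths are in m, angles in rad, forces in N, time in s.
With the tool pointing down it reaches from about 0.3 to 0.75 m from the base axis. Payload 8.5 kg.
Tool frame: the origin (TCP) lies at the very end of the fingers, on their centre line; the grasp point (between the pads) lies 19 mm behind it; z points along the fingers, y is the line along which they close (so a half turn about z gives the same grasp; the last joint's range is limited). The gripper opens to 85 mm and grips with 20 to 120 N. Pads are 22 mm wide; open, the fingers measure 114 mm over their backs; the gripper's body (76 mm by 85 mm) begins 54 mm behind the grasp point. The pads swing forward as they close: fully open they stand 13 mm farther back than shut.
Start: joints at [1.007, 0.381, 1.297, -0, 1.464, -0.215], TCP at [0.188, 0.517, 0.231] pointing down, gripper open.
Joint ranges: [-3.11, 3.11], [-0.89, 2.33], [0.22, 2.48], [-1.42, 4.56], [0.17, 2.85], [-2.88, 2.88]. Speed limits (rad/s): [2.39, 2.39, 3.14, 3.14, 3.14, 3.14].

INTERFACE

Orientations are given as a unit quaternion [x, y, z, w].
In Python, from rig import arm, vision gives the robot as it stands.
- The arm moves only by the tool move_arm, never from a script. Its argument "moves" is a list of rows, each a list of 6 numbers: the shift along the tool's x, y, z in m, then the turn, a rotation vector about the tool's x, y, z in degrees. A call has exactly 5 rows; each row is the pose to reach, as a shift and turn from the pose commanded when the call began, along the tool's axes at that moment; what a row does not reach only later rows make up. A row lasts 1/10 s, in which the tool goes at most 50 mm and 8.59 degrees, less where a joint would pass 70% of its speed; a pose out of reach is approached as far as the arm can. A call with a gripper value outside its range is refused whole. "jaw" is the closure, from 0 (fully open) to 1 (shut), set as the call begins (left out, the last holds). The fingers move at their own pace and stop on an object; "newtons" is the grip in N (left out, the last holds). Time passes only in rows, so rows that repeat a pose let the fingers close, or fill a call up. It gives the time, the measured TCP pose, the force, the opening and the grip force at its end, in the units of the state.
- arm.observe(): the state, without advancing time (a new reading comes with each control period).
- vision.capture(name): name is "scene" or "side" or "wrist"; returns (picture, depth): 420x560x3 uint8, blue, green, red; 420x560 float32, m along the optical axis (not along the pixel's ray), 0 where there is no reading.
- vision.camera_model(name): a dict with "K" (3x3 intrinsics, pixels), "R" (3x3) and "t" (3): a world point X has camera coordinates R X + t. Camera axes: x right, y down, z forward; pixel columns grow to the right and rows downward; lengths in m; the calibration is good to about 2 mm. A picture is of the moment at which its call begins: read the wrist's pose just before it. camera_model takes no time and is no camera call; for the wrist camera it gives the pose at the moment of the call.
- arm.job_done(): hands the job in; it is judged then, once.
Trained networks look in the newest picture that a camera, given by its name, has taken for a name from the list of things; names that differ only in an ending like _2 or _b are one class to them, and where a whole thing is asked for, a point or a joint stands for the part that bears it (a point fixed in the world has none). Each returns a list of dicts, best first, with "conf" (0 to 1); they miss things now and then, are a little off and sometimes report something else, mostly with a low value. They report only what shows in the picture. A call takes as long as a camera call.
- vision.outline_of(query, camera): "mask" (420x560 bool, what is visible of it) and "rect" ([left, top, right, bottom] in pixels, round what is visible of it).
The state is a dict: "clock": time; "joint_pos": joint angles; "dq": joint speeds; "effort": joint torques, N m; "tool_pos": TCP position; "orientation": TCP orientation; "contact_force": force on the tool from outside, world axes, zero at the start; "ft_torque": the same for the moment, N m; "gripper_width": finger opening in m; "finger_force": force on a finger pad.
Only numpy, scipy, OpenCV 4.12 (cv2) and the standard library are available. Lean on these libraries where they do the work, as an engineer would, in place of code of your own. Each camera call takes 0.05 s, during which the arm holds its last target. There are 200 camera calls.

## Working session

There is one attempt and no reset: what is moved stays moved. The work goes in short steps, Python scripts to look and compute and a tool call to move; the robot and the scene stay as the last step left them, time stands still between calls to the robot, and variables do not carry over. Pictures are saved under pics/ and viewed, at most 10 in all, crops included, and the job is handed in when it is done.

Besides the shell and the picture viewer there is one more tool, called after ">>>" as name([rows], argument=value, ...), one row to a line, values as JSON. move_arm: Moves the arm, as the interface text tells. Its arguments: {"type":"object","properties":{"moves":{"type":"array","items":{"type":"array","items":{"type":"number"}}},"jaw":{"type":"number"},"newtons":{"type":"number"}},"required":["moves"]}

```bash
ls; mkdir -p pics; cat > h.py <<'E'
import numpy as np, cv2
from rig import arm, vision
from scipy.spatial.transform import Rotation as Rot
def pts(d,m,mask):
    v,u=np.nonzero(mask&(d>0)); z=d[v,u]; K=m["K"]
    c=np.stack([(u-K[0,2])*z/K[0,0],(v-K[1,2])*z/K[1,1],z],1)
    return (c-m["t"])@np.array(m["R"])
def tool():
    s=arm.observe(); return np.array(s["tool_pos"]),Rot.from_quat(s["orientation"])
def st():
    s=arm.observe(); print({k:np.round(s[k],3).tolist() for k in ("clock","joint_pos","tool_pos","orientation","contact_force","gripper_width")})
E
python3 - <<'E'
from h import *
st()
ims=[]
for c in("scene","side"):
    p,d=vision.capture(c); m=vision.camera_model(c); ims.append(p)
    cv2.imwrite(f"pics/{c}0.png",p)
    print(c,"cam at",-np.array(m["R"]).T@m["t"])
    for q in("meal_tray","bowl","scoop","biscuit_0","brown_bottle","blue_carton","tablet_cutter"):
        for o in vision.outline_of(q,c)[:4 if q[:3]=="bis" else 1]:
            P=pts(d,m,o["mask"]); print(q,round(o["conf"],2),o["rect"],np.round(np.percentile(P,[2,50,98],axis=0),3).tolist())
E
```

```text
pics
{'clock': 0.0, 'joint_pos': [1.007, 0.381, 1.298, 0.0, 1.464, -0.215], 'tool_pos': [0.188, 0.517, 0.231], 'orientation': [0.174, 0.985, -0.001, -0.0], 'contact_force': [-0.156, -0.773, 0.092], 'gripper_width': 0.085}
scene cam at [ 0.26704612 -0.1626156   0.77328887]
meal_tray 0.62 [236.6, 222.0, 410.6, 371.7] [[0.404, 0.041, 0.004], [0.587, 0.129, 0.018], [0.695, 0.237, 0.024]]
bowl 0.66 [266.7, 266.6, 340.9, 335.5] [[0.435, 0.069, 0.018], [0.503, 0.135, 0.027], [0.559, 0.19, 0.058]]
scoop 0.83 [186.6, 186.9, 288.8, 240.0] [[0.379, 0.343, -0.0], [0.511, 0.38, 0.013], [0.596, 0.441, 0.036]]
biscuit_0 0.6 [262.0, 196.1, 284.3, 211.2] [[0.552, 0.365, 0.003], [0.572, 0.374, 0.012], [0.591, 0.388, 0.015]]
biscuit_0 0.43 [237.8, 196.7, 253.2, 205.5] [[0.502, 0.396, 0.007], [0.523, 0.404, 0.012], [0.536, 0.416, 0.016]]
brown_bottle 0.86 [324.5, 172.1, 349.5, 224.3] [[0.66, 0.263, 0.006], [0.674, 0.275, 0.077], [0.703, 0.304, 0.113]]
blue_carton 0.63 [307.1, 154.8, 340.2, 201.2] [[0.665, 0.34, 0.006], [0.681, 0.356, 0.069], [0.722, 0.385, 0.091]]
tablet_cutter 0.85 [224.7, 141.1, 253.7
[... 445 characters left out ...]
2, 0.035]]
biscuit_0 0.74 [243.1, 250.5, 264.7, 259.9] [[0.547, 0.402, 0.001], [0.569, 0.422, 0.011], [0.588, 0.438, 0.018]]
biscuit_0 0.62 [269.1, 252.3, 288.9, 259.7] [[0.499, 0.389, 0.001], [0.523, 0.409, 0.011], [0.538, 0.435, 0.03]]
biscuit_0 0.44 [250.8, 233.4, 274.2, 248.1] [[0.553, 0.369, 0.004], [0.574, 0.38, 0.01], [0.592, 0.388, 0.013]]
brown_bottle 0.97 [218.4, 167.5, 245.2, 214.8] [[0.661, 0.274, 0.003], [0.676, 0.305, 0.067], [0.703, 0.314, 0.11]]
blue_carton 0.65 [193.4, 186.6, 224.6, 236.5] [[0.666, 0.345, 0.002], [0.688, 0.382, 0.057], [0.716, 0.395, 0.088]]
tablet_cutter 0.84 [197.7, 273.6, 248.2, 317.2] [[0.552, 0.492, -0.001], [0.571, 0.543, 0.014], [0.595, 0.581, 0.016]]
```

View pics/scene0.png

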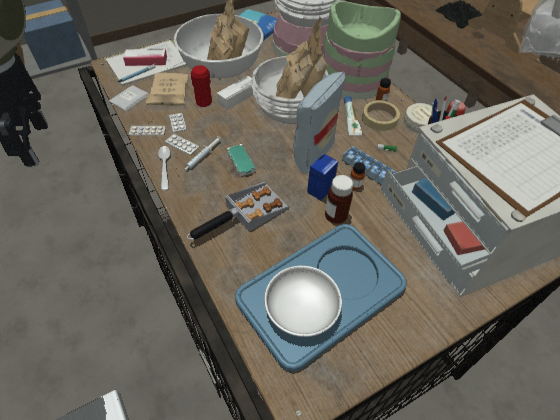

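View pics/side0.png

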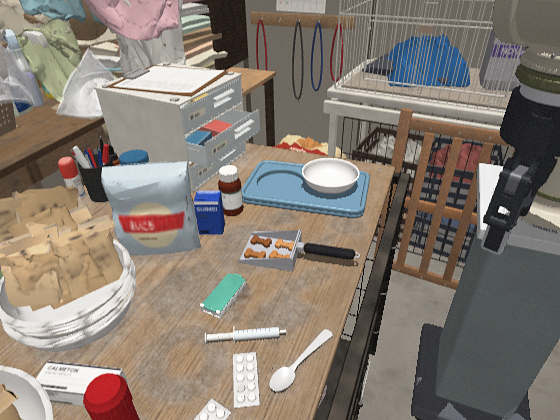

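The scene picture shows the tray (240–405, 225–370) with the bowl centred near (303, 300) and the recess near (348, 268). The scoop pan is at (257, 208), its handle pointing to (195, 235). The bottle and carton stand near (340, 200) and (322, 178). The side view agrees.

```bash
cat > fit.py <<'E'
from h import *
from scipy.optimize import least_squares
def circ(P,r=None):
    f=lambda p: np.hypot(P[:,0]-p[0],P[:,1]-p[1])-(p[2] if r is None else r)
    return least_squares(f,[*P[:,:2].mean(0),r or .06],loss="soft_l1",f_scale=.002).x
E
python3 - <<'E'
from fit import *
full=np.ones((420,560),bool)
for c in("scene","side"):
    p,d=vision.capture(c); m=vision.camera_model(c); A=pts(d,m,full)
    T=A[(A[:,0]>.38)&(A[:,0]<.75)&(A[:,1]>0)&(A[:,1]<.27)&(A[:,2]>.0125)&(A[:,2]<.03)]
    if c=="scene":
        r=cv2.minAreaRect((T[:,:2]*1000).astype(np.float32)); print("tray",r)
    b=max(vision.outline_of("bowl",c),key=lambda o:o["conf"])
    B=pts(d,m,b["mask"]); R=B[B[:,2]>.0535]; print("bowl rim",len(R),circ(R),circ(R,.069),np.percentile(B[:,2],99))
    F=A[(A[:,0]>.52)&(A[:,0]<.7)&(A[:,1]>.05)&(A[:,1]<.25)&(A[:,2]>.003)&(A[:,2]<.010)]; print("recess floor",len(F),np.percentile(F,[1,99],axis=0).round(3).tolist())
    S=A[(A[:,0]>.33)&(A[:,0]<.65)&(A[:,1]>.3)&(A[:,1]<.46)&(A[:,2]>.004)&(A[:,2]<.05)]
    o=vision.outline_of("scoop",c)[0]; S=pts(d,m,o["mask"]); 
    H=S[(S[:,0]<.47)&(S[:,2]>.028)]; print("handle top",H.mean(0),np.percentile(H,[1,99],axis=0).round(3).tolist())
    l=cv2.fitLine(H[:,:2].astype(np.float32),cv2.DIST_HUBER,0,.001,.001).ravel(); print(l,np.degrees(np.arctan2(l[1],l[0])))
    r=cv2.minAreaRect((S[S[:,0]>.49][:,:2]*1000).astype(np.float32)); print("pan",r)
    # all pan
    cv2.imwrite(f"pics/{c}_c.png",cv2.resize(p[180:250,180:300] if c=="scene" else p[220:285,225:370],None,fx=5,fy=5,interpolation=cv2.INTER_CUBIC))
E
```

```text
tray ((555.171875, 151.49917602539062), (310.8651428222656, 208.4316864013672), 6.607725143432617)
bowl rim 612 [0.49550721 0.12577597 0.06723436] [0.49555854 0.12596283 0.069     ] 0.05821997409387703
recess floor 2125 [[0.58, 0.054, 0.003], [0.676, 0.208, 0.01]]
handle top [0.42263737 0.37427223 0.03375928] [[0.378, 0.363, 0.028], [0.468, 0.388, 0.038]]
[0.9925627  0.12173452 0.4193777  0.37290695] 6.992218
pan ((542.2855224609375, 402.2005310058594), (111.71710205078125, 113.03931427001953), 6.068416595458984)
bowl rim 2 [0.43039028 0.10900111 0.00224939] [0.49766781 0.12413095 0.069     ] 0.022546973409812054
recess floor 971 [[0.531, 0.089, 0.003], [0.677, 0.249, 0.01]]
handle top [0.42417577 0.38031655 0.03250323] [[0.38, 0.367, 0.028], [0.469, 0.391, 0.036]]
[0.99179065 0.12787229 0.42710117 0.38123146] 7.346657
pan ((546.2896118164062, 381.41937255859375), (110.90198516845703, 118.66592407226562), 6.4965009689331055)
```

```bash
python3 - <<'E'
from fit import *
S=[];T=[];img=np.zeros((600,800,3),np.uint8)
for c in("side","scene"):
    p,d=vision.capture(c); m=vision.camera_model(c)
    A=pts(d,m,np.ones((420,560),bool)); col=p[d>0]
    k=(abs(A[:,2]-.03)<.035); x=((A[:,0]-.33)*2000).astype(int); y=((.48-A[:,1])*1333).astype(int)
    k&=(x>=0)&(x<800)&(y>=0)&(y<600)
    for a,b,cc in zip(x[k],y[k],col[k]): cv2.circle(img,(int(a),int(b)),2,cc.tolist(),-1)
    o=[o for o in vision.outline_of("meal_tray",c)]
    for q in o:
        P=pts(d,m,q["mask"])
        if P[:,1].mean()<.25: T.append(P[(P[:,2]>.0205)&(P[:,2]<.026)]) ; print(c,"tray",q["conf"],len(T[-1]))
    q=vision.outline_of("scoop",c)[0]; P=pts(d,m,q["mask"]); S.append(P[P[:,2]>.004])
cv2.imwrite("pics/ortho.png",img)
T=np.vstack(T); 
# bead ring fit: rectangle half sizes .145-.004,.09-.004
def f(p):
    c,s=np.cos(p[2]),np.sin(p[2]); q=(T[:,:2]-p[:2])@np.array([[c,-s],[s,c]])
    return np.minimum(abs(abs(q[:,0])-.141),abs(abs(q[:,1])-.086))
best=min((least_squares(f,[.55,.14,np.radians(a)],loss="cauchy",f_scale=.003) for a in range(-10,50,6)),key=lambda r:r.cost)
x=best.x; print("tray",x[:2],np.degrees(x[2]),"recess",x[:2]+.066*np.array([np.cos(x[2]),np.sin(x[2])]),best.cost)
S=np.vstack(S); a=np.radians(7.2); Rm=np.array([[np.cos(a),-np.sin(a)],[np.sin(a),np.cos(a)]])
q=(S[:,:2]-[.423,.3773])@Rm; print("scoop frame u",np.percentile(q[:,0],[.5,2,98,99.5]),"v pan",np.percentile(q[q[:,0]>.08][:,1],[.5,2,98,99.5]),"v handle",np.percentile(q[q[:,0]<.03][:,1],[1,99]))
E
```

```text
side tray 0.82 349
scene tray 0.59 2020
tray [0.55027392 0.1419122 ] 6.651272590448849 recess [0.61582971 0.14955672] 0.011612776671181324
scoop frame u [-0.04738728 -0.04174433  0.16600234  0.17244186] v pan [-0.04540155 -0.04490972  0.04632759  0.046851  ] v handle [-0.01082547  0.01009422]
```

View pics/ortho.png

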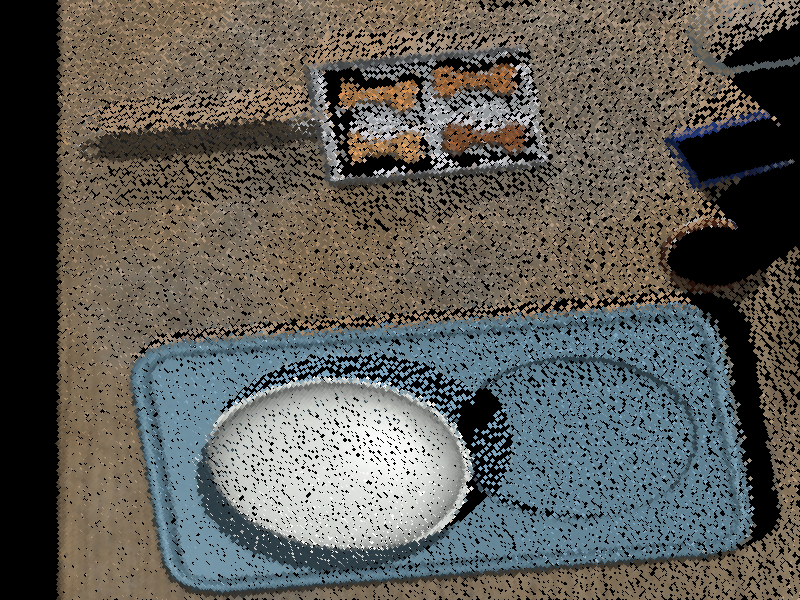

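```bash
cat >> h.py <<'E'
def go(x,y,z,yaw,pitch=0):
    """target TCP: tool y at world yaw(deg), tool z down then pitched (lip-down) by pitch deg about tool-y; prints shift mm & rotvec deg in tool axes"""
    a=np.radians(yaw); ty=np.array([np.cos(a),np.sin(a),0]); tz=np.array([0,0,-1.]); tx=np.cross(ty,tz)
    h=-tx  # heading of lip
    Rt=Rot.from_rotvec(np.radians(pitch)*ty)*Rot.from_matrix(np.stack([tx,ty,tz],1))
    p,R=tool(); 
    print("shift",np.round(R.inv().apply(np.array([x,y,z])-p),4).tolist(),"turn",np.round(np.degrees((R.inv()*Rt).as_rotvec()),2).tolist())
E
python3 -c "
from h import *
go(.408,.108,.12,101.3)"
```

```text
shift [-0.3465, -0.309, 0.1113] turn [-0.0, -0.0, -31.29]
```

>>> move_arm([
  [-0.036,-0.032,0,0,0,-6],
  [-0.072,-0.064,0,0,0,-12],
  [-0.108,-0.096,0.02,0,0,-18],
  [-0.144,-0.128,0.04,0,0,-24],
  [-0.18,-0.16,0.06,0,0,-31.3],
], jaw=0)

```text
clock: 1.9
tool_pos: [0.2988, 0.3113, 0.1747]
orientation: [-0.097, 0.995, 0.0, 0.0]
contact_force: [1.1, 1.4, 0.6]
gripper_width: 0.0855
finger_force: 0.0
```

```bash
python3 -c "
from h import *
st();go(.408,.108,.07,101.3)"
```

```text
{'clock': 1.9, 'joint_pos': [0.53, 0.232, 1.701, -0.0, 1.208, -1.234], 'tool_pos': [0.299, 0.311, 0.175], 'orientation': [-0.097, 0.995, 0.0, 0.0], 'contact_force': [1.134, 1.351, 0.622], 'gripper_width': 0.086}
shift [-0.068, -0.2206, 0.1047] turn [0.01, 0.05, -0.22]
```

>>> move_arm([
  [-0.02,-0.045,0.0,0,0,0],
  [-0.04,-0.09,0.02,0,0,0],
  [-0.06,-0.135,0.04,0,0,0],
  [-0.067,-0.18,0.07,0,0,0],
  [-0.067,-0.216,0.1,0,0,0],
])

```text
clock: 2.4
tool_pos: [0.4051, 0.1172, 0.0793]
orientation: [-0.094, 0.996, -0.0, 0.002]
contact_force: [2.2, 1.0, -0.7]
gripper_width: 0.0854
finger_force: 0.0
```

>>> move_arm([
  [0,0,0.015,0,0,0],
  [0,0,0.03,0,0,0],
  [0,0,0.044,0,0,0],
  [0,0,0.044,0,0,0],
  [0,0,0.044,0,0,0],
])

```text
clock: 2.9
tool_pos: [0.4036, 0.119, 0.0359]
orientation: [-0.094, 0.996, -0.0, 0.0]
contact_force: [0.5, 0.2, 0.9]
gripper_width: 0.0853
finger_force: 0.0
```

```bash
python3 - <<'E'
from fit import *
st();go(.408,.108,.026,101.3)
p,d=vision.capture("scene"); m=vision.camera_model("scene"); cv2.imwrite("pics/s1.png",cv2.resize(p[180:390,200:440],None,fx=2.5,fy=2.5))
b=vision.outline_of("bowl","scene")[0];B=pts(d,m,b["mask"]);R=B[B[:,2]>.0535];print(circ(R,.069))
E
```

```text
{'clock': 2.9, 'joint_pos': [0.004, 0.444, 1.918, -0.0, 0.78, -1.756], 'tool_pos': [0.404, 0.119, 0.036], 'orientation': [-0.094, 0.996, -0.0, 0.0], 'contact_force': [0.507, 0.208, 0.854], 'gripper_width': 0.085}
shift [-0.0023, -0.0117, 0.0099] turn [-0.0, 0.01, -0.48]
[0.49379797 0.12716227 0.069     ]
```

View pics/s1.png

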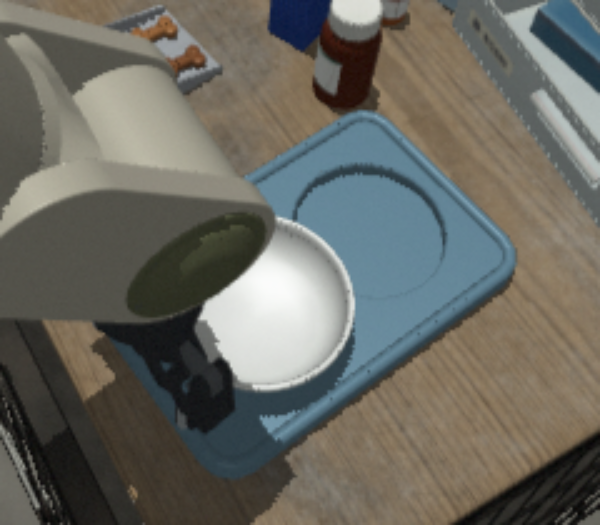

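The picture shows the open fingers behind the bowl (finger tip at about (205, 390)), the bowl clear at (290, 310) and the recess empty at (370, 235).

>>> move_arm([
  [0,-0.005,0.003,0,0,0],
  [0,-0.0095,0.01,0,0,0],
  [-0.005,-0.0095,0.01,0,0,0],
  [-0.01,-0.0095,0.01,0,0,0],
  [-0.015,-0.0095,0.01,0,0,0],
])

```text
clock: 3.5
tool_pos: [0.4206, 0.1126, 0.0257]
orientation: [-0.094, 0.996, 0.0, 0.0]
contact_force: [0.6, 0.7, 0.6]
gripper_width: 0.0855
finger_force: 0.0
```

>>> move_arm([
  [-0.005,0,0,0,0,0],
  [-0.01,0,0,0,0,0],
  [-0.016,0,0,0,0,0],
  [-0.022,0,0,0,0,0],
  [-0.028,0,0,0,0,0],
])

```text
clock: 4.0
tool_pos: [0.4479, 0.1179, 0.0256]
orientation: [-0.094, 0.996, 0.0, -0.0]
contact_force: [-0.4, -0.9, -0.3]
gripper_width: 0.0854
finger_force: 0.1
```

>>> move_arm([
  [-0.006,0,0,0,0,0],
  [-0.012,0,0,0,0,0],
  [-0.018,0,0,0,0,0],
  [-0.024,0,0,0,0,0],
  [-0.03,0,0,0,0,0],
])

```text
clock: 4.5
tool_pos: [0.4773, 0.1234, 0.0256]
orientation: [-0.094, 0.996, -0.0, -0.0]
contact_force: [-0.2, -0.3, -0.4]
gripper_width: 0.0854
finger_force: 0.1
```

>>> move_arm([
  [-0.006,0,0,0,0,0],
  [-0.012,0,0,0,0,0],
  [-0.018,0,0,0,0,0],
  [-0.024,0,0,0,0,0],
  [-0.03,0,0,0,0,0],
])

```text
clock: 5.0
tool_pos: [0.5068, 0.1291, 0.0256]
orientation: [-0.094, 0.996, 0.0, -0.0]
contact_force: [0.1, 0.3, -0.5]
gripper_width: 0.0855
finger_force: 0.0
```

```bash
cat > bowl.py <<'E'
from fit import *
st()
for c in("scene","side"):
    p,d=vision.capture(c); m=vision.camera_model(c); cv2.imwrite(f"pics/b_{c}.png",p)
    for b in vision.outline_of("bowl",c)[:1]:
        B=pts(d,m,b["mask"]);t=np.percentile(B[:,2],98);R=B[(B[:,2]>t-.005)];print(c,b["conf"],"rim",circ(R,.069),circ(R),t)
        K=m["K"]
        X=R[:,:2]; A=np.c_[R[:,:2],np.ones(len(R))]; print("plane",np.linalg.lstsq(A,R[:,2],rcond=None)[0])
E
python3 bowl.py
```

```text
{'clock': 5.0, 'joint_pos': [0.023, 0.581, 1.647, 0.0, 0.913, -1.737], 'tool_pos': [0.507, 0.129, 0.026], 'orientation': [-0.094, 0.996, 0.0, -0.0], 'contact_force': [0.116, 0.306, -0.479], 'gripper_width': 0.086}
scene 0.56 rim [0.56848091 0.12317278 0.069     ] [0.7851914  0.15850708 0.28437201] 0.06632426756388253
plane [-1.17129586 -2.19670352  0.95134135]
side 0.81 rim [0.58582636 0.14704398 0.069     ] [0.58820916 0.14731372 0.07092786] 0.06904734908755704
plane [-0.46423116 -0.00700507  0.31660845]
```

```bash
python3 -c "
import cv2
a=cv2.imread('pics/b_scene.png')[180:390,230:430];b=cv2.imread('pics/b_side.png')[120:225,220:410]
a=cv2.resize(a,(400,420));b=cv2.resize(b,None,fx=2.1,fy=4*1.0,interpolation=2);cv2.imwrite('pics/b1.png',cv2.hconcat([a,b]))"
```

```text
(no output)
```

View pics/b1.png

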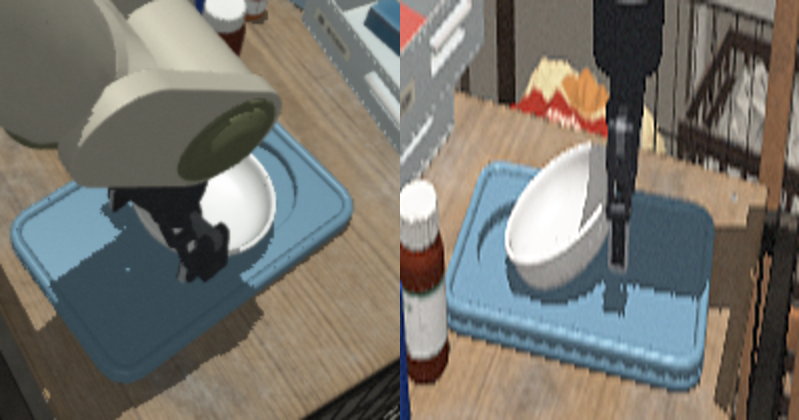

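The left crop shows the fingers still behind the bowl. In the right crop, at (560, 220), the front of the bowl has dipped into the recess and the bowl leans forward, which is expected part-way in. I'll keep pushing slowly.

>>> move_arm([
  [-0.005,0,0,0,0,0],
  [-0.01,0,0,0,0,0],
  [-0.014,0,0,0,0,0],
  [-0.018,0,0,0,0,0],
  [-0.022,0,0,0,0,0],
])

```text
clock: 5.7
tool_pos: [0.5283, 0.1332, 0.0256]
orientation: [-0.094, 0.996, -0.0, 0.0]
contact_force: [0.3, 0.6, 0.0]
gripper_width: 0.0852
finger_force: 0.0
```

>>> move_arm([
  [-0.003,0,0,0,0,0],
  [-0.006,0,0,0,0,0],
  [-0.009,0,0,0,0,0],
  [-0.012,0,0,0,0,0],
  [-0.012,0,0,0,0,0],
])

```text
clock: 6.2
tool_pos: [0.5401, 0.1354, 0.0256]
orientation: [-0.094, 0.996, 0.0, 0.0]
contact_force: [-0.3, -0.4, 0.4]
gripper_width: 0.0854
finger_force: 0.0
```

```bash
python3 bowl.py
```

```text
{'clock': 6.2, 'joint_pos': [0.033, 0.622, 1.55, 0.0, 0.969, -1.726], 'tool_pos': [0.54, 0.135, 0.026], 'orientation': [-0.094, 0.996, 0.0, 0.0], 'contact_force': [-0.265, -0.443, 0.441], 'gripper_width': 0.085}
scene 0.89 rim [0.61483644 0.15074309 0.069     ] [0.61520134 0.14897382 0.0673963 ] 0.04582133062826196
plane [-0.0382452  -0.05437082  0.07571446]
side 0.66 rim [0.61620783 0.1499316  0.069     ] [0.61701628 0.1503872  0.06722129] 0.0439041984411078
plane [-0.00431105  0.00540952  0.04409516]
```

The bowl is seated: rim at z ≈ 0.044, centre (0.616, 0.150). Next I back off and go to the scoop.

>>> move_arm([
  [0.015,0,0,0,0,0],
  [0.035,0,-0.01,0,0,0],
  [0.06,0,-0.04,0,0,0],
  [0.085,0.03,-0.08,0,0,0],
  [0.1,0.07,-0.1,0,0,0],
])

```text
clock: 6.9
tool_pos: [0.429, 0.1829, 0.1264]
orientation: [-0.093, 0.996, -0.0, 0.001]
contact_force: [1.0, 0.8, 0.3]
gripper_width: 0.0852
finger_force: 0.0
```

```bash
python3 - <<'E'
from h import *
go(.431,.378,.1,97.2)
E
```

```text
shift [-0.0379, 0.1914, 0.0264] turn [-0.01, 0.1, 3.43]
```

>>> move_arm([
  [-0.008,0.045,0,0,0,1],
  [-0.016,0.09,0,0,0,2],
  [-0.027,0.135,0,0,0,3],
  [-0.037,0.18,0.01,0,0,3.4],
  [-0.037,0.185,0.025,0,0,3.4],
])

```text
clock: 7.4
tool_pos: [0.4311, 0.3764, 0.0996]
orientation: [-0.067, 0.998, 0.001, 0.001]
contact_force: [0.4, -1.1, 0.4]
gripper_width: 0.0852
finger_force: 0.0
```

>>> move_arm([
  [0,0,0,0,0,0],
  [0,0,0,0,0,0],
  [0,0,0,0,0,0],
  [0,0,0,0,0,0],
  [0,0,0,0,0,0],
])

```text
clock: 7.9
tool_pos: [0.4316, 0.3717, 0.1001]
orientation: [-0.064, 0.998, 0.0, 0.0]
contact_force: [0.1, 0.4, 0.1]
gripper_width: 0.0851
finger_force: 0.0
```

```bash
python3 - <<'E'
from h import *
st()
m=vision.camera_model("wrist");p,d=vision.capture("wrist"); cv2.imwrite("pics/w1.png",p)
S=pts(d,m,np.ones(d.shape,bool))
print("scoop pts",np.percentile(S,[1,99],axis=0).round(3).tolist())
H=S[(S[:,0]>.38)&(S[:,0]<.468)&(abs(S[:,1]-.378)<.03)&(S[:,2]>.026)&(S[:,2]<.045)]
if len(H)>50:
    l=cv2.fitLine(H[:,:2].astype(np.float32),cv2.DIST_HUBER,0,.001,.001).ravel();print(len(H),l,np.degrees(np.arctan2(l[1],l[0])),H.mean(0))
    print("y of handle at x=.431",l[3]+(.431-l[2])*l[1]/l[0],"z pct",np.percentile(H[:,2],[50,98]))
go(.431,.378,.008,97.2)
E
```

```text
{'clock': 7.9, 'joint_pos': [0.503, 0.539, 1.439, 0.0, 1.163, -1.196], 'tool_pos': [0.432, 0.372, 0.1], 'orientation': [-0.064, 0.998, 0.0, 0.0], 'contact_force': [0.08, 0.395, 0.073], 'gripper_width': 0.085}
scoop pts [[-0.023, -0.365, -0.801], [0.625, 1.173, 0.197]]
2891 [0.9900795  0.14050798 0.4212654  0.3772214 ] 8.077242 [0.42126539 0.37722139 0.03545582]
y of handle at x=.431 0.3786029 z pct [0.03594979 0.03784701]
shift [-0.0002, 0.0062, 0.0919] turn [0.01, 0.04, 0.17]
```

View pics/w1.png

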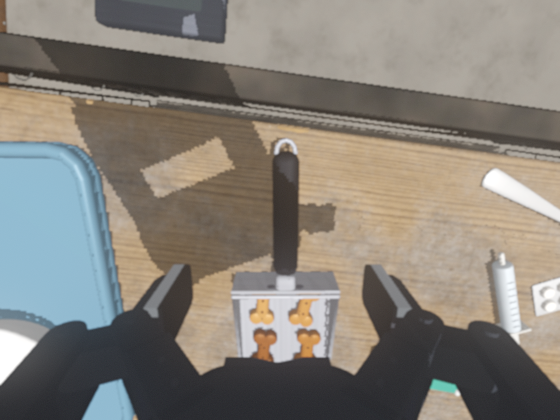

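The wrist picture shows the handle upright at column 286, rows 150–270, between the open fingers, with all four biscuits on the pan. I'll shift 6.5 mm, go down and grip.

>>> move_arm([
  [0,0.0065,0,0,0,0],
  [0,0.0065,0.03,0,0,0],
  [0,0.0065,0.06,0,0,0],
  [0,0.0065,0.085,0,0,0],
  [0,0.0065,0.092,0,0,0],
])

```text
clock: 8.45
tool_pos: [0.4293, 0.3783, 0.0052]
orientation: [-0.065, 0.998, -0.001, -0.002]
contact_force: [-0.3, -0.4, 0.4]
gripper_width: 0.0853
finger_force: 0.0
```

>>> move_arm([
  [0,0,0,0,0,0],
  [0,0,0,0,0,0],
  [0,0,0,0,0,0],
  [0,0,0,0,0,0],
  [0,0,0,0,0,0],
], jaw=0.6, newtons=30)

```text
clock: 8.95
tool_pos: [0.4306, 0.3787, 0.0081]
orientation: [-0.065, 0.998, 0.0, 0.001]
contact_force: [-0.3, 0.4, -0.0]
gripper_width: 0.0338
finger_force: 0.0
```

>>> move_arm([
  [0,0,0,0,0,0],
  [0,0,0,0,0,0],
  [0,0,0,0,0,0],
  [0,0,0,0,0,0],
  [0,0,0,0,0,0],
], jaw=1, newtons=100)

```text
clock: 9.45
tool_pos: [0.4304, 0.3786, 0.0077]
orientation: [-0.065, 0.998, 0.0, 0.0]
contact_force: [-1.3, -0.9, 5.7]
gripper_width: 0.0185
finger_force: 97.5
```

Gripped with a width of 18.5 mm at 97 N. Lifting gently.

>>> move_arm([
  [0,0,-0.003,0,0,0],
  [0,0,-0.01,0,0,0],
  [0,0,-0.02,0,0,0],
  [0,0,-0.032,0,0,0],
  [0,0,-0.044,0,0,0],
])

```text
clock: 9.95
tool_pos: [0.4304, 0.3786, 0.0526]
orientation: [-0.065, 0.998, 0.0, 0.0]
contact_force: [0.1, -0.3, -1.9]
gripper_width: 0.0184
finger_force: 97.8
```

>>> move_arm([
  [0,0,-0.012,0,0,0],
  [0,0,-0.024,0,0,0],
  [0,0,-0.036,0,0,0],
  [0,0,-0.044,0,0,0],
  [0,0,-0.048,0,0,0],
])

```text
clock: 10.45
tool_pos: [0.4306, 0.3787, 0.1004]
orientation: [-0.065, 0.998, 0.0, 0.0]
contact_force: [-0.1, -0.3, -2.4]
gripper_width: 0.0181
finger_force: 97.8
```

```bash
cat > scoop.py <<'E'
from h import *
st(); t,R=tool()
for c in("side","scene"):
    p,d=vision.capture(c); m=vision.camera_model(c); cv2.imwrite(f"pics/sc_{c}.png",p)
    o=vision.outline_of("scoop",c)
    for o in o[:1]:
        P=pts(d,m,o["mask"]); q=R.inv().apply(P-t); q=q[q[:,0]<-.04]; q=q[abs(q[:,1])<.06]
        print(c,o["conf"],"tool-frame pan",np.percentile(q,[1,50,99],axis=0).round(3).tolist())
    for o in vision.outline_of("biscuit_0",c)[:5]:
        P=pts(d,m,o["mask"]); print(" biscuit",round(o["conf"],2),np.median(P,0).round(3),R.inv().apply(np.median(P,0)-t).round(3))
E
python3 scoop.py; python3 -c "
from h import *
go(.433,.126,.1,97.4)"
```

```text
{'clock': 10.45, 'joint_pos': [0.515, 0.544, 1.427, -0.0, 1.169, -1.185], 'tool_pos': [0.431, 0.379, 0.1], 'orientation': [-0.065, 0.998, 0.0, 0.0], 'contact_force': [-0.129, -0.308, -2.429], 'gripper_width': 0.018}
side 0.95 tool-frame pan [[-0.168, -0.045, -0.025], [-0.098, 0.004, -0.002], [-0.044, 0.046, 0.009]]
 biscuit 0.65 [0.529 0.408 0.103] [-0.101  0.016 -0.003]
 biscuit 0.61 [0.571 0.541 0.014] [-0.16   0.143  0.087]
 biscuit 0.6 [0.572 0.381 0.102] [-0.141 -0.016 -0.002]
 biscuit 0.48 [0.569 0.421 0.102] [-0.143  0.024 -0.002]
 biscuit 0.45 [0.527 0.374 0.102] [-0.095 -0.017 -0.002]
scene 0.64 tool-frame pan [[-0.166, -0.046, -0.025], [-0.098, 0.001, -0.0], [-0.046, 0.045, 0.009]]
 biscuit 0.66 [0.564 0.416 0.102] [-0.137  0.02  -0.002]
 biscuit 0.48 [0.521 0.405 0.103] [-0.093  0.015 -0.003]
 biscuit 0.44 [0.572 0.373 0.102] [-0.139 -0.024 -0.002]
shift [0.0298, -0.2507, -0.001] turn [-0.02, -0.06, 0.01]
```

The scoop is level and all four biscuits are on it. Carrying it to the bowl.

>>> move_arm([
  [0.001,-0.007,0,0,0,0],
  [0.003,-0.022,0,0,0,0],
  [0.006,-0.042,0,0,0,0],
  [0.009,-0.065,0,0,0,0],
  [0.012,-0.09,0,0,0,0],
])

```text
clock: 11.25
tool_pos: [0.4298, 0.286, 0.0993]
orientation: [-0.065, 0.998, -0.0, -0.0]
contact_force: [1.3, -0.2, -1.4]
gripper_width: 0.0183
finger_force: 97.9
```

>>> move_arm([
  [0.003,-0.025,0,0,0,0],
  [0.006,-0.05,0,0,0,0],
  [0.009,-0.075,0,0,0,0],
  [0.012,-0.1,0,0,0,0],
  [0.014,-0.12,0,0,0,0],
])

```text
clock: 11.75
tool_pos: [0.4311, 0.1648, 0.0995]
orientation: [-0.064, 0.998, -0.0, -0.0]
contact_force: [-0.2, 0.3, -3.1]
gripper_width: 0.0181
finger_force: 97.9
```

>>> move_arm([
  [0.002,-0.016,0,0,0,0],
  [0.003,-0.028,0,0,0,0],
  [0.004,-0.036,0,0,0,0],
  [0.004,-0.04,0,0,0,0],
  [0.004,-0.04,0,0,0,0],
])

```text
clock: 12.25
tool_pos: [0.4329, 0.1266, 0.0995]
orientation: [-0.064, 0.998, -0.0, 0.0]
contact_force: [-0.1, 0.4, -2.2]
gripper_width: 0.0188
finger_force: 97.9
```

```bash
cat > pour.py <<'E'
import sys
from h import *
# lip L fixed in world; list of pitches -> rows from present pose
lip=np.array([-.162,0,.006]); p,R=tool()
L=np.array([float(v) for v in sys.argv[1:4]]); yaw=float(sys.argv[4])
print("lip now",(p+R.apply(lip)).round(4),"pitch",round(np.degrees(np.arcsin(-R.as_matrix()[2,0]*-1)),2))
a=np.radians(yaw); ty=np.array([np.cos(a),np.sin(a),0]); tz=np.array([0,0,-1.]); B=Rot.from_matrix(np.stack([np.cross(ty,tz),ty,tz],1))
for th in sys.argv[5:]:
    Rt=Rot.from_rotvec(np.radians(float(th))*ty)*B; T=L-Rt.apply(lip)
    print(th,"TCP",T.round(3),np.round(R.inv().apply(T-p),4).tolist(),np.round(np.degrees((R.inv()*Rt).as_rotvec()),2).tolist())
E
python3 scoop.py; python3 bowl.py;  python3 pour.py .586 .146 .062 97.4 0 4 8 12
```

```text
{'clock': 12.25, 'joint_pos': [0.021, 0.369, 1.764, -0.0, 1.009, -1.679], 'tool_pos': [0.433, 0.127, 0.099], 'orientation': [-0.064, 0.998, -0.0, 0.0], 'contact_force': [-0.083, 0.38, -2.177], 'gripper_width': 0.019}
side 0.85 tool-frame pan [[-0.166, -0.046, -0.025], [-0.095, 0.025, -0.003], [-0.043, 0.047, 0.009]]
 biscuit 0.55 [0.581 0.17  0.101] [-0.153  0.024 -0.002]
scene 0.89 tool-frame pan [[-0.206, -0.045, -0.026], [-0.111, -0.006, 0.005], [-0.046, 0.044, 0.086]]
 biscuit 0.76 [0.529 0.117 0.103] [-0.094 -0.022 -0.003]
 biscuit 0.72 [0.524 0.155 0.103] [-0.094  0.016 -0.004]
 biscuit 0.6 [0.573 0.124 0.103] [-0.138 -0.021 -0.003]
 biscuit 0.52 [0.567 0.166 0.103] [-0.138  0.021 -0.003]
{'clock': 12.55, 'joint_pos': [0.022, 0.369, 1.764, 0.0, 1.009, -1.679], 'tool_pos': [0.433, 0.127, 0.099], 'orientation': [-0.065, 0.998, 0.0, -0.0], 'contact_force': [-0.018, -1.184, -2.643], 'gripper_width': 0.018}
scene 0.63 rim [0.61352861 0.15016032 0.069     ] [0.61512161 0.14918313 0.06735102] 0.04592222321843304
plane [-0.00076024 -0.00195169  0.04487658]
side 0.6 rim [0.61708308 0.14903945 0.069     ] [0.61728734 0.15015752 0.06730449] 0.04480109041444675
plane [-0.08283345  0.04026923  0.09209819]
lip now [0.5935 0.1479 0.0934] pitch 0.0
0 TCP [0.425 0.125 0.068] [0.0077, -0.0008, 0.0314] [-0.0, -0.0, 0.03]
4 TCP [0.426 0.125 0.079] [0.0069, -0.0008, 0.0201] [-0.0, 4.0, 0.03]
8 TCP [0.428 0.125 0.09 ] [0.0053, -0.0008, 0.0089] [-0.0, 8.0, 0.03]
12 TCP [0.43  0.126 0.102] [0.0029, -0.0008, -0.0021] [-0.0, 12.0, 0.03]
```

>>> move_arm([
  [0.002,0,0,0,2,0],
  [0.004,0,0,0,5,0],
  [0.005,-0.001,0.001,0,8,0],
  [0.004,-0.001,0,0,10,0],
  [0.003,-0.001,-0.002,0,12,0],
])

```text
clock: 13.25
tool_pos: [0.4301, 0.1255, 0.1014]
orientation: [-0.064, 0.992, -0.007, -0.105]
contact_force: [0.4, 0.5, -2.6]
gripper_width: 0.0185
finger_force: 97.9
```

```bash
python3 pour.py .586 .146 .056 97.4 13 14.5 16 17.5 19 20.5 22 23.5 25 26.5 28 30 32 34 36; python3 -c "
from h import *
st()"
```

```text
lip now [0.586  0.1458 0.0616] pitch 12.09
13 TCP [0.431 0.126 0.098] [-0.0013, 0.0003, 0.0028] [-0.0, 0.91, 0.02]
14.5 TCP [0.432 0.126 0.102] [-0.0016, 0.0003, -0.0014] [-0.0, 2.41, 0.02]
16 TCP [0.433 0.126 0.106] [-0.002, 0.0003, -0.0056] [-0.0, 3.91, 0.02]
17.5 TCP [0.435 0.126 0.11 ] [-0.0025, 0.0003, -0.0098] [-0.0, 5.41, 0.02]
19 TCP [0.436 0.127 0.114] [-0.0031, 0.0003, -0.014] [-0.0, 6.91, 0.02]
20.5 TCP [0.438 0.127 0.118] [-0.0038, 0.0003, -0.0182] [-0.0, 8.41, 0.02]
22 TCP [0.439 0.127 0.122] [-0.0047, 0.0003, -0.0224] [-0.0, 9.91, 0.02]
23.5 TCP [0.441 0.127 0.126] [-0.0056, 0.0003, -0.0265] [-0.0, 11.41, 0.02]
25 TCP [0.443 0.127 0.13 ] [-0.0066, 0.0003, -0.0306] [-0.0, 12.91, 0.02]
26.5 TCP [0.445 0.128 0.134] [-0.0078, 0.0003, -0.0347] [-0.0, 14.41, 0.02]
28 TCP [0.447 0.128 0.137] [-0.0091, 0.0003, -0.0388] [-0.01, 15.91, 0.02]
30 TCP [0.45  0.128 0.142] [-0.0109, 0.0003, -0.0441] [-0.01, 17.91, 0.02]
32 TCP [0.453 0.129 0.147] [-0.0129, 0.0003, -0.0494] [-0.01, 19.91, 0.02]
34 TCP [0.456 0.129 0.152] [-0.0152, 0.0003, -0.0546] [-0.01, 21.91, 0.02]
36 TCP [0.46  0.13  0.156] [-0.0175, 0.0003, -0.0597] [-0.01, 23.91, 0.02]
{'clock': 13.25, 'joint_pos': [0.031, 0.446, 1.636, -0.022, 1.27, -1.661], 'tool_pos': [0.43, 0.125, 0.101], 'orientation': [-0.064, 0.992, -0.007, -0.105], 'contact_force': [0.413, 0.473, -2.615], 'gripper_width': 0.019}
```

>>> move_arm([
  [-0.001,0,0.003,0,1,0],
  [-0.0016,0,-0.0014,0,2.4,0],
  [-0.002,0,-0.0056,0,3.9,0],
  [-0.0025,0,-0.0098,0,5.4,0],
  [-0.003,0,-0.014,0,7,0],
])

```text
clock: 13.75
tool_pos: [0.4358, 0.1262, 0.1143]
orientation: [-0.064, 0.984, -0.011, -0.165]
contact_force: [-0.0, -0.0, -2.7]
gripper_width: 0.0184
finger_force: 97.9
```

>>> move_arm([
  [-0.0002,0,-0.0042,0,1.5,0],
  [-0.0005,0,-0.0085,0,3,0],
  [-0.001,0,-0.0127,0,4.5,0],
  [-0.0015,0,-0.0169,0,6,0],
  [-0.0015,0,-0.0169,0,6,0],
])

```text
clock: 14.25
tool_pos: [0.4432, 0.1271, 0.1296]
orientation: [-0.063, 0.974, -0.014, -0.216]
contact_force: [-0.5, -0.5, -2.1]
gripper_width: 0.0183
finger_force: 98.0
```

```bash
python3 scoop.py; python3 pour.py .586 .146 .056 97.4 26;python3 -c "
import cv2
a=cv2.imread('pics/sc_scene.png')[180:390,230:430];b=cv2.imread('pics/sc_side.png')[120:225,220:410]
a=cv2.resize(a,(400,420));b=cv2.resize(b,(399,420));cv2.imwrite('pics/p1.png',cv2.hconcat([a,b]))"
```

```text
{'clock': 14.25, 'joint_pos': [0.043, 0.532, 1.434, -0.037, 1.61, -1.651], 'tool_pos': [0.443, 0.127, 0.13], 'orientation': [-0.063, 0.974, -0.014, -0.216], 'contact_force': [-0.495, -0.474, -2.121], 'gripper_width': 0.018}
side 0.64 tool-frame pan [[-0.167, -0.046, -0.025], [-0.093, 0.023, -0.004], [-0.043, 0.047, 0.008]]
 biscuit 0.4 [0.606 0.136 0.049] [-0.181 -0.012  0.004]
scene 0.96 tool-frame pan [[-0.189, -0.045, -0.025], [-0.108, -0.028, 0.004], [-0.047, 0.047, 0.095]]
 biscuit 0.72 [0.592 0.165 0.061] [-0.167  0.018 -0.002]
 biscuit 0.61 [0.593 0.127 0.064] [-0.162 -0.019 -0.003]
 biscuit 0.45 [0.623 0.166 0.019] [-0.213  0.016  0.023]
lip now [0.5856 0.1457 0.0561] pitch 24.99
26 TCP [0.444 0.128 0.132] [-0.0006, 0.0003, -0.003] [-0.01, 1.01, 0.01]
```

View pics/p1.png

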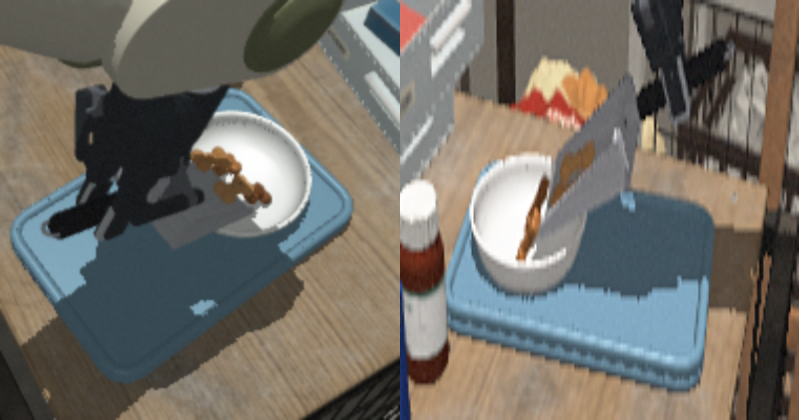

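The pour is working. In the left crop the biscuits are sliding over the lip into the bowl around (235, 175), and none lie on the tray. I'll wait half a second, tip a bit more and look.

>>> move_arm([
  [0,0,0,0,0,0],
  [0,0,0,0,0,0],
  [0,0,0,0,0,0],
  [-0.0002,0,-0.0042,0,1.5,0],
  [-0.0005,0,-0.0085,0,3,0],
])

```text
clock: 15.05
tool_pos: [0.4467, 0.1276, 0.1377]
orientation: [-0.063, 0.968, -0.016, -0.242]
contact_force: [0.7, -0.2, -1.5]
gripper_width: 0.0182
finger_force: 98.0
```

>>> move_arm([
  [-0.0002,0,-0.0042,0,1.5,0],
  [-0.0005,0,-0.0085,0,3,0],
  [-0.001,0,-0.0127,0,4.5,0],
  [-0.0015,0,-0.0169,0,6,0],
  [-0.0015,0,-0.0169,0,6,0],
])

```text
clock: 15.55
tool_pos: [0.4564, 0.1288, 0.1515]
orientation: [-0.062, 0.954, -0.019, -0.292]
contact_force: [-0.0, -1.3, -1.4]
gripper_width: 0.0186
finger_force: 98.0
```

```bash
python3 scoop.py; python3 -c "
import cv2
a=cv2.imread('pics/sc_scene.png')[180:390,230:430];b=cv2.imread('pics/sc_side.png')[120:225,220:410]
a=cv2.resize(a,(400,420));b=cv2.resize(b,(399,420));cv2.imwrite('pics/p2.png',cv2.hconcat([a,b]))"
```

```text
{'clock': 15.55, 'joint_pos': [0.05, 0.603, 1.285, -0.046, 1.845, -1.649], 'tool_pos': [0.456, 0.129, 0.152], 'orientation': [-0.062, 0.954, -0.019, -0.292], 'contact_force': [-0.049, -1.332, -1.443], 'gripper_width': 0.019}
side 0.61 tool-frame pan [[-0.167, -0.046, -0.025], [-0.096, 0.023, -0.004], [-0.044, 0.047, 0.007]]
 biscuit 0.47 [0.604 0.175 0.026] [-0.196  0.027  0.019]
scene 0.82 tool-frame pan [[-0.166, -0.045, -0.025], [-0.078, -0.027, 0.001], [-0.056, 0.036, 0.009]]
 biscuit 0.64 [0.629 0.163 0.018] [-0.221  0.012  0.013]
 biscuit 0.43 [0.633 0.133 0.018] [-0.22  -0.018  0.012]
```

View pics/p2.png

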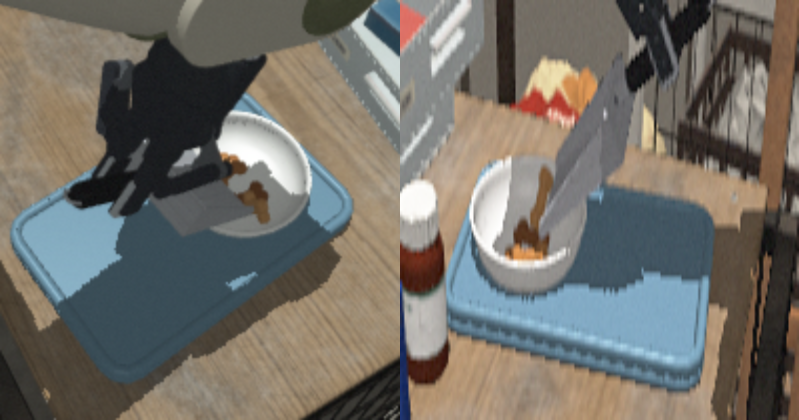

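Most biscuits lie in the bowl around (250, 185), and one may still lean on the lip. I raise the tilted scoop slowly, tip more, and check.

>>> move_arm([
  [0.0015,0,-0.007,0,1.5,0],
  [0.003,0,-0.013,0,3,0],
  [0.005,0,-0.02,0,5,0],
  [0.006,0,-0.031,0,7,0],
  [0.007,0,-0.042,0,9,0],
])

```text
clock: 16.35
tool_pos: [0.4735, 0.1311, 0.1909]
orientation: [-0.06, 0.928, -0.024, -0.366]
contact_force: [0.3, -0.6, -1.8]
gripper_width: 0.0184
finger_force: 98.0
```

>>> move_arm([
  [0.007,0,-0.007,0,0,0],
  [0.014,0,-0.014,0,0,0],
  [0.021,0,-0.021,0,0,0],
  [0.028,0,-0.028,0,0,0],
  [0.028,0,-0.028,0,0,0],
])

```text
clock: 16.85
tool_pos: [0.4721, 0.1309, 0.2316]
orientation: [-0.06, 0.929, -0.024, -0.364]
contact_force: [0.3, 0.1, -1.4]
gripper_width: 0.0185
finger_force: 98.1
```

```bash
python3 scoop.py;python3 bowl.py; python3 -c "
import cv2
a=cv2.imread('pics/sc_scene.png')[180:390,230:430];b=cv2.imread('pics/sc_side.png')[120:225,220:410]
a=cv2.resize(a,(400,420));b=cv2.resize(b,(399,420));cv2.imwrite('pics/p3.png',cv2.hconcat([a,b]))"
```

```text
{'clock': 16.85, 'joint_pos': [0.056, 0.631, 1.057, -0.062, 2.199, -1.662], 'tool_pos': [0.472, 0.131, 0.232], 'orientation': [-0.06, 0.929, -0.024, -0.364], 'contact_force': [0.251, 0.109, -1.428], 'gripper_width': 0.018}
side 0.58 tool-frame pan [[-0.166, -0.046, -0.025], [-0.085, 0.042, -0.005], [-0.043, 0.047, 0.008]]
 biscuit 0.65 [0.613 0.114 0.032] [-0.237 -0.035  0.053]
 biscuit 0.4 [0.606 0.174 0.026] [-0.241  0.025  0.057]
 biscuit 0.4 [0.625 0.137 0.016] [-0.259 -0.014  0.055]
 biscuit 0.16 [0.506 0.183 0.017] [-0.175  0.047  0.13 ]
scene 0.9 tool-frame pan [[-0.168, -0.045, -0.024], [-0.061, -0.031, -0.005], [-0.05, 0.035, 0.01]]
 biscuit 0.71 [0.61  0.109 0.038] [-0.229 -0.04   0.051]
 biscuit 0.63 [0.609 0.133 0.018] [-0.245 -0.016  0.064]
{'clock': 17.15, 'joint_pos': [0.055, 0.634, 1.059, -0.062, 2.198, -1.661], 'tool_pos': [0.472, 0.131, 0.23], 'orientation': [-0.06, 0.928, -0.024, -0.366], 'contact_force': [-0.109, 0.689, -2.033], 'gripper_width': 0.019}
scene 0.94 rim [0.61483052 0.15102608 0.069     ] [0.61525273 0.14863433 0.06672412] 0.04577836598457439
plane [-0.00764063 -0.01158466  0.0504707 ]
side 0.87 rim [0.61755695 0.15069844 0.069     ] [0.61739398 0.15062547 0.06720613] 0.044263496970972135
plane [-0.00409583  0.00339356  0.04453295]
```

View pics/p3.png

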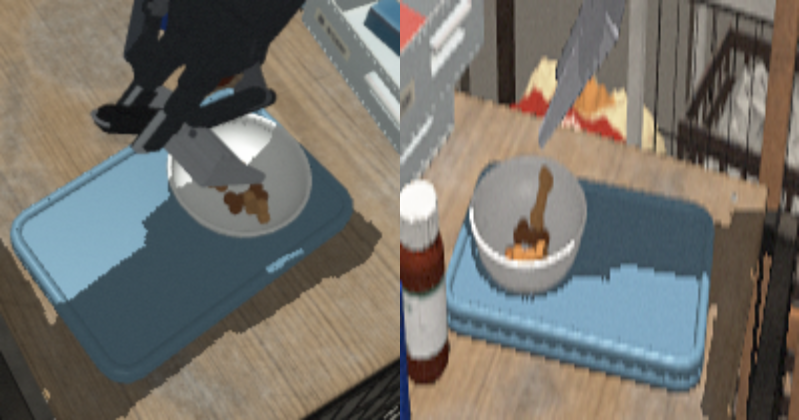

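All the biscuits now appear to be in the bowl, with one leaning on its wall at (543, 200) of the right half. The scoop is empty. I take it back and level it.

```bash
python3 -c "
from h import *
go(.4304,.25,.2,97.4,20);go(.4304,.3786,.15,97.4,0)"
```

```text
shift [-0.0014, 0.1235, 0.0395] turn [-0.01, -23.02, 0.01]
shift [-0.0476, 0.251, 0.0648] turn [-0.0, -43.02, 0.01]
```

>>> move_arm([
  [0,0.015,0.005,0,-3,0],
  [0,0.045,0.014,0,-8,0],
  [-0.001,0.075,0.024,0,-14,0],
  [-0.001,0.1,0.032,0,-19,0],
  [-0.001,0.124,0.039,0,-23,0],
])

```text
clock: 17.85
tool_pos: [0.4296, 0.2516, 0.201]
orientation: [-0.064, 0.983, -0.011, -0.172]
contact_force: [0.6, 0.4, -2.1]
gripper_width: 0.0183
finger_force: 98.0
```

```bash
python3 -c "
from h import *
go(.4304,.3786,.1,97.4,0)"
```

```text
shift [-0.0504, 0.1258, 0.0892] turn [0.02, -19.81, 0.03]
```

>>> move_arm([
  [-0.008,0.028,0.012,0,-4,0],
  [-0.018,0.056,0.03,0,-8,0],
  [-0.03,0.085,0.05,0,-13,0],
  [-0.042,0.112,0.072,0,-17,0],
  [-0.05,0.126,0.089,0,-20,0],
])

```text
clock: 18.35
tool_pos: [0.4295, 0.3792, 0.0988]
orientation: [-0.065, 0.998, 0.0, 0.001]
contact_force: [0.5, 0.4, -2.1]
gripper_width: 0.0182
finger_force: 98.0
```

>>> move_arm([
  [0,0,0,0,0,0],
  [0,0,0,0,0,0],
  [0,0,0,0,0,0],
  [0,0,0,0,0,0],
  [0,0,0,0,0,0],
])

```text
clock: 18.85
tool_pos: [0.4312, 0.3772, 0.1007]
orientation: [-0.064, 0.998, 0.0, 0.0]
contact_force: [-0.8, 0.3, -1.4]
gripper_width: 0.018
finger_force: 98.0
```

```bash
python3 -c "
from h import *
go(.4304,.3786,.009,97.4,0)"; python3 scoop.py
```

```text
shift [0.0007, 0.0015, 0.0917] turn [0.02, 0.04, -0.05]
{'clock': 18.85, 'joint_pos': [0.512, 0.543, 1.428, 0.0, 1.169, -1.187], 'tool_pos': [0.431, 0.377, 0.101], 'orientation': [-0.064, 0.998, 0.0, 0.0], 'contact_force': [-0.767, 0.256, -1.44], 'gripper_width': 0.018}
side 0.6 tool-frame pan [[-0.168, -0.045, -0.025], [-0.108, -0.001, 0.004], [-0.044, 0.046, 0.009]]
 biscuit 0.66 [0.612 0.116 0.033] [-0.146 -0.282  0.068]
 biscuit 0.66 [0.627 0.136 0.016] [-0.164 -0.264  0.085]
scene 0.71 tool-frame pan [[-0.167, -0.045, -0.026], [-0.107, 0.001, 0.005], [-0.047, 0.045, 0.009]]
 biscuit 0.72 [0.602 0.172 0.027] [-0.144 -0.226  0.074]
 biscuit 0.65 [0.609 0.133 0.018] [-0.145 -0.265  0.083]
 biscuit 0.63 [0.611 0.112 0.034] [-0.144 -0.286  0.066]
 biscuit 0.46 [0.619 0.163 0.018] [-0.159 -0.237  0.083]
```

All four biscuits are in the bowl. Lowering the scoop.

>>> move_arm([
  [0,0,0.015,0,0,0],
  [0,0,0.035,0,0,0],
  [0,0,0.055,0,0,0],
  [0,0,0.072,0,0,0],
  [0,0,0.082,0,0,0],
])

```text
clock: 19.65
tool_pos: [0.4302, 0.3774, 0.0168]
orientation: [-0.065, 0.998, -0.0, -0.001]
contact_force: [0.3, 0.1, -2.2]
gripper_width: 0.0181
finger_force: 98.0
```

>>> move_arm([
  [0,0,0.004,0,0,0],
  [0,0,0.007,0,0,0],
  [0,0,0.009,0,0,0],
  [0,0,0.0105,0,0,0],
  [0,0,0.0105,0,0,0],
])

```text
clock: 20.15
tool_pos: [0.4309, 0.3778, 0.0081]
orientation: [-0.065, 0.998, 0.0, 0.001]
contact_force: [1.2, -0.1, -1.9]
gripper_width: 0.0185
finger_force: 98.4
```

Just at the bench; I release and rise.

>>> move_arm([
  [0,0,0.0005,0,0,0],
  [0,0,0.0005,0,0,0],
  [0,0,0.0005,0,0,0],
  [0,0,0.0005,0,0,0],
  [0,0,0.0005,0,0,0],
], jaw=0.5, newtons=20)

```text
clock: 20.65
tool_pos: [0.4306, 0.3776, 0.0071]
orientation: [-0.065, 0.998, 0.0, 0.0]
contact_force: [0.7, 0.8, 0.1]
gripper_width: 0.043
finger_force: 0.0
```

>>> move_arm([
  [0,0,0,0,0,0],
  [0,0,0,0,0,0],
  [0,0,0,0,0,0],
  [0,0,0,0,0,0],
  [0,0,0,0,0,0],
], jaw=0)

```text
clock: 21.15
tool_pos: [0.4306, 0.3776, 0.0071]
orientation: [-0.065, 0.998, -0.0, 0.0]
contact_force: [-0.2, 0.7, 0.3]
gripper_width: 0.0855
finger_force: 0.0
```

>>> move_arm([
  [0,0,-0.01,0,0,0],
  [0,0,-0.03,0,0,0],
  [0,0,-0.06,0,0,0],
  [0,0,-0.1,0,0,0],
  [0,0,-0.13,0,0,0],
])

```text
clock: 21.65
tool_pos: [0.4308, 0.3778, 0.1401]
orientation: [-0.065, 0.998, 0.001, 0.001]
contact_force: [-0.7, -0.0, -0.1]
gripper_width: 0.0853
finger_force: 0.0
```

>>> move_arm([
  [0.03,0,-0.02,0,0,0],
  [0.06,0,-0.04,0,0,0],
  [0.08,0,-0.05,0,0,0],
  [0.08,0,-0.05,0,0,0],
  [0.08,0,-0.05,0,0,0],
])

```text
clock: 22.15
tool_pos: [0.3515, 0.3674, 0.1875]
orientation: [-0.065, 0.998, 0.0, 0.001]
contact_force: [-0.0, -0.4, -0.4]
gripper_width: 0.0855
finger_force: 0.0
```

```bash
python3 bowl.py; python3 - <<'E'
from h import *
for c in("scene","side"):
    p,d=vision.capture(c); m=vision.camera_model(c)
    P=pts(d,m,vision.outline_of("scoop",c)[0]["mask"]); print(c,"scoop",np.percentile(P,[2,50,98],axis=0).round(3).tolist())
    for o in vision.outline_of("biscuit_0",c)[:4]: print(round(o["conf"],2),np.median(pts(d,m,o["mask"]),0).round(3))
    for q in("brown_bottle","blue_carton","tablet_cutter"): print(q,np.median(pts(d,m,vision.outline_of(q,c)[0]["mask"]),0).round(3))
    if c=="scene": cv2.imwrite("pics/end.png",cv2.resize(p[130:380,150:430],(784,600)))
E
```

```text
{'clock': 22.15, 'joint_pos': [0.574, 0.346, 1.487, -0.0, 1.308, -1.126], 'tool_pos': [0.352, 0.367, 0.188], 'orientation': [-0.065, 0.998, 0.0, 0.001], 'contact_force': [-0.004, -0.366, -0.433], 'gripper_width': 0.085}
scene 0.82 rim [0.61549597 0.14897733 0.069     ] [0.61552545 0.14882828 0.06718881] 0.04615477960875874
plane [-0.00354079 -0.00250256  0.04680756]
side 0.96 rim [0.61721444 0.15037198 0.069     ] [0.61726974 0.15045642 0.06718765] 0.04410224576597855
plane [-0.00247998  0.00495647  0.04310338]
scene scoop [[0.384, 0.343, 0.0], [0.523, 0.383, 0.006], [0.595, 0.439, 0.037]]
0.72 [0.5   0.116 0.019]
0.6 [0.609 0.133 0.018]
0.5 [0.602 0.171 0.028]
brown_bottle [0.674 0.275 0.076]
blue_carton [0.681 0.357 0.069]
tablet_cutter [0.57  0.527 0.016]
side scoop [[0.388, 0.344, -0.0], [0.525, 0.385, 0.009], [0.597, 0.44, 0.034]]
0.66 [0.571 0.543 0.014]
0.51 [0.613 0.115 0.031]
0.47 [0.624 0.137 0.016]
0.44 [0.604 0.175 0.027]
brown_bottle [0.676 0.305 0.067]
blue_carton [0.688 0.382 0.057]
tablet_cutter [0.57  0.542 0.014]
```

View pics/end.png

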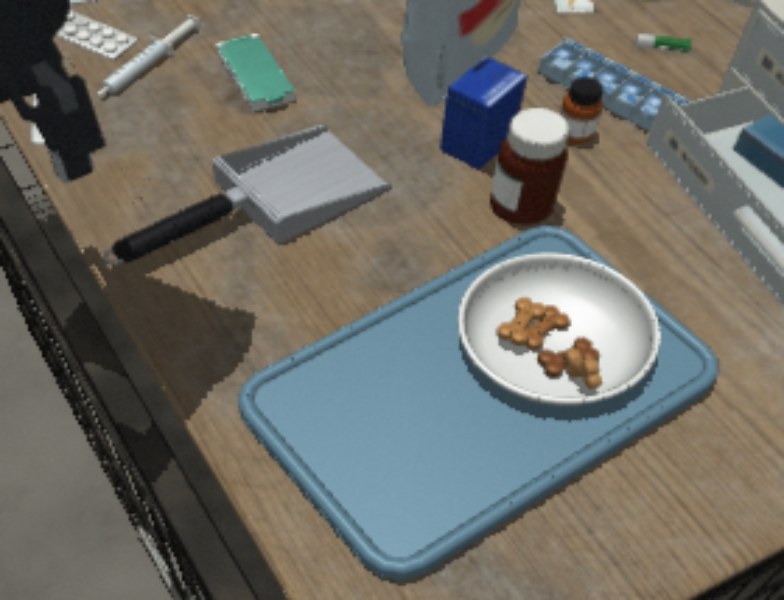

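The final picture shows four biscuits in the seated bowl at (555, 345), the empty scoop flat on the bench at (260, 200), the bystanders in place and the tray clean.

```bash
python3 -c "
from rig import arm
print(arm.job_done())"
```

```text
the job is handed in; nothing more can be done
None
```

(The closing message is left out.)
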